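Close the stamp box and set its clamp screw a quarter turn off its seat

TASK

Slide the plywood cover of the wooden stamp box fully home over the compartment that holds the stamps. Then turn the wing screw at the end of the box clockwise until it seats, and back it off a quarter turn so that the wood is free to swell. Finish still gripping the wings of the screw at that setting, without letting go; leave the cover shut and everything else on the bench where it is.

Things in the scene. Friction and masses are not known exactly. Their poses are not given: they have to be found in the camera images.
- stamp_box: Light wood box fixed to the bench, 150 (x) by 310 (y) by 52 mm high, yaw within 26 degrees; origin under its centre, z up. Along y: end block with wing screw (axis x 0, y -128 mm) to y -100; open compartment y -100 to +22 mm, floor 8 mm up; deck 40 mm high to y +155. Side cheeks 52 mm high. A dark steel strap on the end block, top 55 mm up, reaches over the shut cover's edge to y -88 mm.
- cover (a joint): How far the cover is open, m: 0 fully shut (hard stop; moves to box -y, towards the screw), 0.115 fully open. Plywood, 122 (x) by 130 (y) by 6 mm, top 47 mm above the bench, captive in its slide along box y; takes about 1.5 N to slide and stays where left. Starts 60 to 110 mm open.
- cover_grip (a point): Grip point on the cover's upright wooden handle bar, 68 mm above the bench. The bar, at the cover's trailing (+y) end, is 50 mm along box x, 12 mm thick along box y, and 47 to 77 mm above the bench. Lies at box x 0, y +12 mm plus the cover's opening; axes as the box's.
- screw (a joint): Angle of the wing screw, rad, growing clockwise seen from above. 3.14 is seated, a hard stop; a quarter turn off is 1.57; 0 is fully out. Starts 0.7 to 1.9 rad short of the seat. Takes about 0.06 N m, stays where left, keeps its height. Wings lie across the box (along its x) at 0 and 3.14, along its y at 1.57.
- wing: Plain steel wings of the thumbscrew: upright plate 46 mm long (its x), 9 mm thick (its y; grip across this), 63 to 93 mm above the bench, over a round collar 26 mm across whose top is 61 mm up. Origin on the screw axis, 55 mm above the bench, z up; turns with the screw.
- wing_grip (a point): Grip point: on the screw axis, 84 mm above the bench, between the wings; its axes as the wings'.
- cup: Bystander: unglazed cup, 72 mm across, 85 mm high, beyond the box (its +x side); origin at the centre of its underside.
- bowl: Bystander: unglazed bowl, 110 mm across, 50 mm high, beyond the box (its +x side); origin at the centre of its underside.
- brush: Bystander: brush 200 mm long, about 20 mm high, lying on the robot's side of the box; origin at its middle, on the bench.
- rib: Bystander: flat dark wooden rib 60 by 90 by 6 mm lying on the robot's side of the box; origin under its centre.
- stamp_round: Bystander: round wooden stamp, 30 mm across, 26 mm high, standing in the compartment; origin under its centre.
- stamp_block: Bystander: block stamp 34 by 26 by 26 mm standing in the compartment; origin under its centre.

How it is judged:
By the outcome, as a careful person would: the job done as asked, in the order asked, and still so for the second after the job is handed in, while the arm keeps its last pose, push and grip.
It also fails if it takes over 51 s, if anything falls off the work surface, if the arm or the gripper's body presses on something with over 40 N, if the wrist force passes 120 N, or if a joint passes its speed limit or range.

ROBOT

A 6-joint arm with a two-finger parallel gripper is mounted at the origin on the work surface. World frame = base frame: x ahead of the robot, y to its left, z up, the work surface at z = 0. Lengths are in m, angles in rad, forces in N, time in s.
With the tool pointing down it reaches from about 0.35 to 0.975 m from the base axis. Payload 4.9 kg.
Tool frame: the origin (TCP) lies between the finger pads, 19 mm behind the fingertips; this is the grasp point; z points along the fingers, y is the line along which they close (so a half turn about z gives the same grasp; the last joint's range is limited). The gripper opens to 85 mm and grips with 20 to 120 N. Pads are 22 mm wide; open, the fingers measure 114 mm over their backs; the gripper's body (76 mm by 85 mm) begins 54 mm behind the grasp point. The pads swing forward as they close: fully open they stand 13 mm farther back than shut.
Start: joints at [0.984, 0.053, 1.613, -0, 1.476, -0.119], TCP at [0.282, 0.558, 0.25] pointing down, gripper open.
Joint ranges: [-3.01, 3.01], [-1.01, 2.22], [0.06, 2.58], [-1.02, 4.17], [0.09, 2.62], [-3.14, 3.14]. Speed limits (rad/s): [2.57, 2.57, 3.14, 3.14, 3.14, 3.14].

INTERFACE

Orientations are given as a rotation vector (axis times angle).
In Python, from station import ctrl, optics gives the robot as it stands.
- The arm moves only by the shell command python3 -m handwheel 'ROWS' [OPENING] [FORCE]. ROWS is JSON, a list of rows, each an object of numbers: "tx", "ty", "tz": the shift along the tool's x, y, z in mm; "roll": the turn about the tool's z in rad. A call has 1 to 12 rows; each row shifts and turns the commanded pose from where the row before left it, along the tool's axes as they then stand; what a row does not reach is not made up. A row lasts 1/12 s, in which the tool goes at most 41.7 mm and 7.16 degrees, less where a joint would pass 70% of its speed; a pose out of reach is approached as far as the arm can. A call with a gripper value outside its range is refused whole. OPENING is the finger opening in mm, from 0 to 85.4, set as the call begins (- or left out, the last holds). The fingers move at their own pace and stop on an object; FORCE is the grip in N (left out, the last holds). Time passes only in rows, so rows that do not move let the fingers close. It gives the time, the measured TCP pose, the force, the opening and the grip force at its end, in the units of the state.
- ctrl.get_obs(): the state, without advancing time (a new reading comes with each control period).
- optics.get_image(name): name is "scene" or "side" or "wrist"; returns (picture, depth): 420x560x3 uint8, red, green, blue; 420x560 float32, m along the optical axis (not along the pixel's ray), 0 where there is no reading.
- optics.camera_params(name): a dict with "mtx" (3x3 intrinsics, pixels), "k1" (the pictures are not rectified: a ray, as slopes to the right and down, at radius r is drawn at 1 + k1 r^2 times it, then the intrinsics apply), "extrinsics" (4x4, takes a point from camera to world coordinates); the wrist camera has in their place "tool_from_camera" (4x4, takes a point from camera to tool coordinates, whose origin is the TCP and whose axes are the flange's). Camera axes: x right, y down, z forward; pixel columns grow to the right and rows downward; lengths in m; the calibration is good to about 2 mm. A picture is of the moment at which its call begins: read the wrist's pose just before it. camera_params takes no time and is no camera call.
- ctrl.finish_job(): hands the job in; it is judged then, once.
The state is a dict: "t": time; "q": joint angles; "dq": joint speeds; "effort": joint torques, N m; "tool_pos": TCP position; "tool_rot": TCP orientation; "contact_force": force on the tool from outside, world axes, zero at the start; "wrist_torque": the same for the moment, N m; "opening": finger opening in m; "grip_force": force on a finger pad.
Only numpy, scipy, OpenCV 4.12 (cv2) and the standard library are available. Lean on these libraries where they do the work, as an engineer would, in place of code of your own. Each camera call takes 0.05 s, during which the arm holds its last target. There are 200 camera calls.

## Working session

There is one attempt and no reset: what is moved stays moved. The work goes in short steps, Python scripts to look and compute and a shell command to move; the robot and the scene stay as the last step left them, time stands still between calls to the robot, and variables do not carry over. Pictures are saved under pics/ and viewed, at most 10 in all, crops included, and the job is handed in when it is done.

```bash
mkdir -p pics; ls; cat > h.py <<'E'
import numpy as np, cv2
from station import ctrl, optics
from scipy.spatial.transform import Rotation as R
def snap(name):
    o=ctrl.get_obs(); im,d=optics.get_image(name); p=optics.camera_params(name)
    if name=="wrist":
        T=np.eye(4); T[:3,:3]=R.from_rotvec(o["tool_rot"]).as_matrix(); T[:3,3]=o["tool_pos"]; E=T@np.array(p["tool_from_camera"])
    else: E=np.array(p["extrinsics"])
    np.savez("last_%s.npz"%name,im=im,d=d,K=p["mtx"],k1=p["k1"],E=E)
    return im,d,p,E
def cloud(d,K,k1,E):
    v,u=np.mgrid[:d.shape[0],:d.shape[1]]
    dist=np.array([k1,0,0,0.]); pts=np.stack([u.ravel(),v.ravel()],1).astype(float)
    n=cv2.undistortPoints(pts[:,None],np.array(K,float),dist)[:,0]
    P=np.c_[n,np.ones(len(n))]*d.ravel()[:,None]
    return (P@E[:3,:3].T+E[:3,3]).reshape(*d.shape,3)
E
python3 - <<'E'
from h import *
ims=[]
for n in("scene","side"):
    im,d,p,E=snap(n); cv2.imwrite(f"pics/{n}0.png",im[...,::-1]); print(n,p["k1"],np.round(E,3).tolist(),(d>0).mean())
print(ctrl.get_obs()["tool_rot"])
E
```

```text
pics
scene 0.010359122636803627 [[0.789, 0.501, -0.356, 0.783], [0.615, -0.645, 0.454, -0.292], [-0.002, -0.577, -0.817, 0.61], [0.0, 0.0, 0.0, 1.0]] 0.9960119047619047
side -0.1261929104129461 [[0.958, -0.13, 0.254, 0.332], [-0.286, -0.483, 0.828, -0.709], [0.015, -0.866, -0.5, 0.503], [0.0, 0.0, 0.0, 1.0]] 0.9961352040816327
[-7.28100261e-01 -3.05537181e+00  2.75258593e-03]
```

View pics/scene0.png

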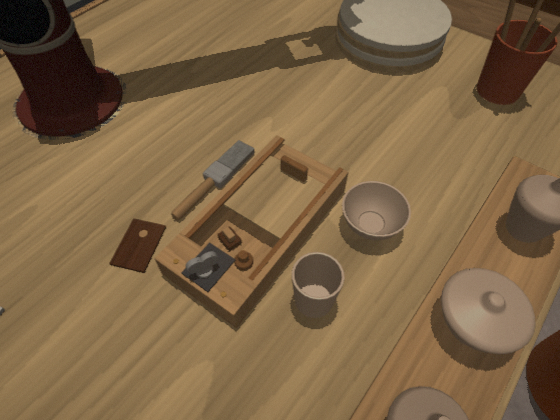

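View pics/side0.png

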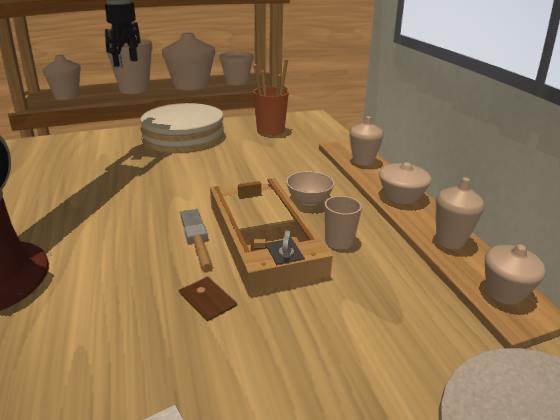

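The scene view shows the box at about (255,225), its handle bar at (294,167) and the wing screw at (205,265). In the side view the bar is at (250,190) and the wing at (287,245). The brush and rib lie on the near side, the cup and bowl beyond.

```bash
cat > m.py <<'E'
from h import *
def seg(names):
    A=[]
    for n in names:
        z=np.load(f"last_{n}.npz"); A.append((n,cloud(z["d"],z["K"],float(z["k1"]),z["E"]),z["im"]))
    return A
if __name__=="__main__":
    px={"scene":dict(bar=(294,167),wing=(205,265),cheek=(310,215),corner=(235,315),cup=(318,262)),"side":dict(bar=(250,189),wing=(287,240),block=(290,270))}
    for n,C,im in seg(["scene","side"]):
        for k,(u,v) in px[n].items(): print(n,k,np.round(C[v,u],3))
    c0=None
    for n,C,im in seg(["scene","side"]):
        # box: z 0.046..0.058, connected region round the bar pixel
        z=C[...,2]
        m=((z>0.030)&(z<0.1)).astype(np.uint8)
        nl,lab=cv2.connectedComponents(m); u,v=px[n]["bar"]; 
        L=lab==lab[v,u]; 
        top=L&(z>0.047)&(z<0.0575); P=C[top][:,:2]
        r=cv2.minAreaRect((P*1000).astype(np.float32)); print(n,L.sum(),top.sum(),"rect",np.round(r[0],1),np.round(r[1],1),round(r[2],2))
        print(" z hist",np.histogram(z[L],np.arange(.03,.1,.005))[0])
E
python3 m.py
```

```text
scene bar [0.521 0.09  0.074]
scene wing [ 0.531 -0.132  0.075]
scene cheek [0.59  0.041 0.053]
scene corner [ 0.601 -0.153  0.042]
scene cup [ 0.65  -0.025  0.063]
side bar [0.516 0.088 0.066]
side wing [ 0.522 -0.148  0.092]
side block [ 0.524 -0.162  0.04 ]
scene 13638 9324 rect [520.6  -4.8] [152.7 311.1] 2.25
 z hist [ 310  547  960 4454 5986  538  117   91  101  229   59  109  137    0]
side 6862 4832 rect [519.8  -6.8] [151.6 314.3] 2.54
 z hist [ 355  315  495 2045 2763  446  119   58   56   94   25   27   64    0]
```

```bash
cat > m2.py <<'E'
from m import *
c=np.array([.5202,-.0058]); a=np.radians(2.4); B=np.array([[np.cos(a),-np.sin(a)],[np.sin(a),np.cos(a)]])
for n,C,im in seg(["scene","side"]):
    z=C[...,2]; X=(C[...,:2]-c)@B   # box coords
    w=(z>.066)&(z<.1)&(np.hypot(X[...,0],X[...,1]+.128)<.032); Q=X[w]*1000; Z=z[w]*1000
    print(n,"wing",w.sum(),"ztop",np.round(np.percentile(Z,98),1),"mean",Q.mean(0).round(1),"rect",[np.round(t,1) for t in cv2.minAreaRect(Q.astype(np.float32))])
    vx=np.linalg.eigh(np.cov(Q.T))[1][:,1]; print("  dir deg",np.degrees(np.arctan2(vx[1],vx[0])))
    b=(z>.056)&(z<.09)&(abs(X[...,0])<.05)&(X[...,1]>.03)&(X[...,1]<.145); Q=X[b]*1000
    print("  bar",b.sum(),"ztop",np.round(np.percentile(z[b]*1000,98),1),"min/max",np.percentile(Q,2,0).round(1),np.percentile(Q,98,0).round(1))
    t=b&(z>.0745); print("  bartop",t.sum(),X[t].mean(0).round(4), [np.round(k,1) for k in cv2.minAreaRect((X[t]*1000).astype(np.float32))] if t.sum()>3 else'')
from h import *
def tool():
    o=ctrl.get_obs(); r=R.from_rotvec(o["tool_rot"]).as_matrix(); return o["tool_pos"],r
print(np.round(tool()[1],3).tolist())
E
python3 m2.py
```

```text
scene wing 444 ztop 93.9 mean [   2.  -128.8] rect [array([   0.4, -127.6]), array([45.1, 10.6]), np.float64(63.1)]
  dir deg 62.36208391465574
  bar 364 ztop 78.7 min/max [-21.3  94.8] [ 26.3 106.6]
  bartop 173 [0.0019 0.1004] [array([  1.9, 101.2]), array([48.9, 12.7]), np.float64(0.8)]
side wing 150 ztop 94.2 mean [  -3.6 -137.4] rect [array([  -1.7, -131.9]), array([42.3,  9.2]), np.float64(62.3)]
  dir deg 59.579917247700685
  bar 256 ztop 78.5 min/max [-25.3  90.9] [ 22.2 102.1]
  bartop 82 [-0.0015  0.0965] [array([-1.2, 97.1]), array([14.4, 48. ]), np.float64(84.5)]
[[-0.893, 0.451, -0.001], [0.451, 0.893, -0.002], [0.0, -0.002, -1.0]]
```

Box centre is about (0.520,-0.006) with yaw 2.4°. The bar is at box y≈99 mm (87 mm open) with its top at 78 mm, and the wings lie at 62° (screw ≈2.05 rad, top 94 mm). These agree with the given sizes.

```bash
cat > go.py <<'E'
import sys; from h import *
c=np.array([.5202,-.0058]); a=np.radians(2.4)
def delta(bx,by,z,psi):  # box coords mm, z mm, psi = tool-y angle in box frame, deg
    o=ctrl.get_obs(); r=R.from_rotvec(o["tool_rot"]).as_matrix()
    B=np.array([[np.cos(a),-np.sin(a)],[np.sin(a),np.cos(a)]])
    P=np.r_[c+B@np.array([bx,by])/1000,z/1000]; d=r.T@(P-o["tool_pos"])*1000
    now=np.degrees(np.arctan2(r[1,1],r[0,1])-a)
    print("shift mm",d.round(1),"roll",round(np.radians((now-psi+180)%360-180),3),"psi now",now.round(2),"target",P.round(4),"q6",round(o["q"][5],2),"t",o["t"])
    b=B.T@(np.array(o["tool_pos"])[:2]-c)*1000
    print("tcp box",b.round(1),"z",round(o["tool_pos"][2]*1000,1),"F",np.round(o["contact_force"],1),"M",np.round(o["wrist_torque"],2),"open",round(o["opening"]*1000,1),"grip",round(o["grip_force"],1))
if __name__=="__main__": delta(*map(float,sys.argv[1:5]))
E
python3 go.py 0 99 150 90
```

```text
shift mm [-418.7 -308.4   99.3] roll -0.51 psi now 60.79 target [0.5161 0.0931 0.15  ] q6 -0.12 t 0.1
tcp box [-214.9  572.7] z 248.9 F [-0.1 -0.6  0.2] M [-0.03 -0.06 -0.02] open 85.6 grip 0.0
```

```bash
python3 -m handwheel '[{"tx":-30,"ty":-22,"tz":7},{"tx":-30,"ty":-22,"tz":7},{"tx":-30,"ty":-22,"tz":7},{"tx":-30,"ty":-22,"tz":7},{"tx":-30,"ty":-22,"tz":7},{"tx":-30,"ty":-22,"tz":7},{"tx":-30,"ty":-22,"tz":7},{"tx":-30,"ty":-22,"tz":7},{"tx":-30,"ty":-22,"tz":7},{"tx":-30,"ty":-22,"tz":7},{"tx":-30,"ty":-22,"tz":7},{"tx":-30,"ty":-22,"tz":7}]' 60
python3 -m handwheel '[{"tx":-30,"ty":-22,"tz":7},{"tx":-30,"ty":-22,"tz":7},{"roll":-0.102},{"roll":-0.102},{"roll":-0.102},{"roll":-0.102},{"roll":-0.102},{},{}]' 
python3 go.py 0 99 150 90
python3 - <<'E'
from h import *
im,d,p,E=snap("wrist"); cv2.imwrite("pics/w1.png",im[...,::-1])
E
cat > mw.py <<'E'
from m import *
c=np.array([.5202,-.0058]); a=np.radians(2.4); B=np.array([[np.cos(a),-np.sin(a)],[np.sin(a),np.cos(a)]])
(n,C,im),=seg(["wrist"]); z=C[...,2]; X=(C[...,:2]-c)@B*1000
for nm,t in(("bar",(z>.070)&(z<.085)&(abs(X[...,0])<35)&(X[...,1]>-20)&(X[...,1]<145)),("wing",(z>.085)&(z<.1)&(np.hypot(X[...,0],X[...,1]+128)<35))):
    if t.sum()>20: print(nm,t.sum(),np.median(z[t]).round(4),[np.round(k,1) for k in cv2.minAreaRect(X[t].astype(np.float32))])
E
python3 mw.py
```

```text
shift mm [-418.7 -308.4   99.3] roll -0.51 psi now 60.79 target [0.5161 0.0931 0.15  ] q6 -0.12 t 0.1
tcp box [-214.9  572.7] z 248.9 F [-0.1 -0.6  0.2] M [-0.03 -0.06 -0.02] open 85.6 grip 0.0$[0]: bad value
$[0]: bad value
```

View pics/w1.png

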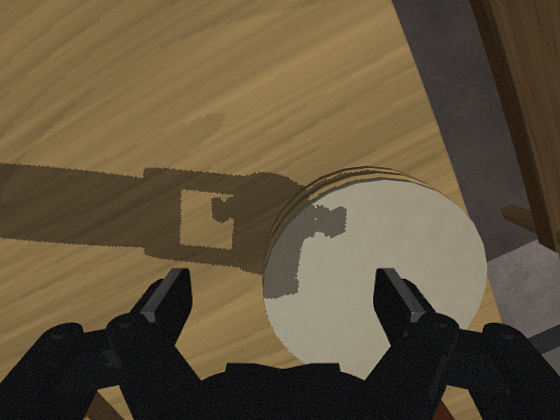

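The arm hasn't moved: the wrist view still shows the plate stack below, at about (380,260). The rows were refused, so they probably need all four keys.

```bash
python3 -m handwheel '[{"tx":-30,"ty":-22,"tz":7,"roll":0},{"tx":-30,"ty":-22,"tz":7,"roll":0},{"tx":-30,"ty":-22,"tz":7,"roll":0},{"tx":-30,"ty":-22,"tz":7,"roll":0},{"tx":-30,"ty":-22,"tz":7,"roll":0},{"tx":-30,"ty":-22,"tz":7,"roll":0},{"tx":-30,"ty":-22,"tz":7,"roll":0},{"tx":-30,"ty":-22,"tz":7,"roll":0},{"tx":-30,"ty":-22,"tz":7,"roll":0},{"tx":-30,"ty":-22,"tz":7,"roll":0},{"tx":-30,"ty":-22,"tz":7,"roll":0},{"tx":-30,"ty":-22,"tz":7,"roll":0}]' 60
python3 go.py 0 99 150 90
```

```text
t: 1.15
tool_pos: [0.4844, 0.1581, 0.1655]
tool_rot: [0.728, 3.056, 0.0]
contact_force: [1.3, 1.0, -0.0]
opening: 0.0597
grip_force: 0.0
shift mm [-57.6 -43.7  15.5] roll -0.51 psi now 60.8 target [0.5161 0.0931 0.15  ] q6 -0.93 t 1.15
tcp box [-28.9 165.2] z 165.5 F [ 1.3  1.  -0. ] M [-0.05 -0.02 -0.01] open 59.7 grip 0.0
```

```bash
python3 -m handwheel '[{"tx":-28,"ty":-21,"tz":7,"roll":0},{"tx":-28,"ty":-21,"tz":7,"roll":0},{"tx":0,"ty":0,"tz":0,"roll":-0.102},{"tx":0,"ty":0,"tz":0,"roll":-0.102},{"tx":0,"ty":0,"tz":0,"roll":-0.102},{"tx":0,"ty":0,"tz":0,"roll":-0.102},{"tx":0,"ty":0,"tz":0,"roll":-0.102},{"tx":0,"ty":0,"tz":0,"roll":0},{"tx":0,"ty":0,"tz":0,"roll":0}]' >/dev/null
python3 go.py 0 99 150 90
python3 - <<'E'
from h import *
im,d,p,E=snap("wrist"); cv2.imwrite("pics/w2.png",im[...,::-1])
E
python3 mw.py
```

```text
shift mm [-1.  -4.   1.7] roll -0.002 psi now 89.87 target [0.5161 0.0931 0.15  ] q6 -1.57 t 1.9
tcp box [ -0.9 103. ] z 151.7 F [ 0.  -1.   0.9] M [ 0.01 -0.09 -0.06] open 60.1 grip 0.0
bar 1183 0.0762 [array([-2.1, 98.9]), array([49.3, 11.4]), np.float64(0.0)]
```

View pics/w2.png

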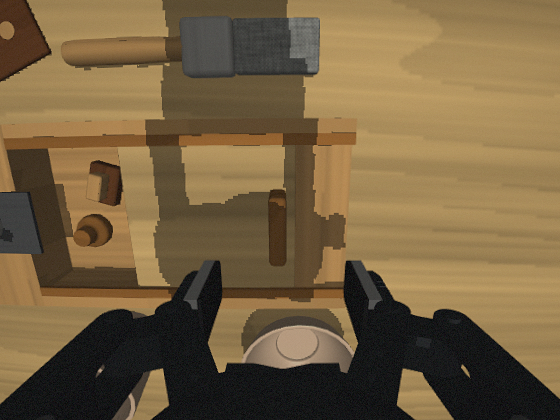

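The wrist view shows the bar at (278,228), midway between the fingers. At 76 mm high it matches both other views. I'll descend and grip.

```bash
python3 -m handwheel '[{"tx":0,"ty":-4,"tz":20,"roll":0},{"tx":0,"ty":0,"tz":20,"roll":0},{"tx":0,"ty":0,"tz":20,"roll":0},{"tx":0,"ty":0,"tz":19,"roll":0},{"tx":0,"ty":0,"tz":0,"roll":0}]'; python3 -m handwheel '[{"tx":0,"ty":0,"tz":0,"roll":0},{"tx":0,"ty":0,"tz":0,"roll":0},{"tx":0,"ty":0,"tz":0,"roll":0},{"tx":0,"ty":0,"tz":0,"roll":0},{"tx":0,"ty":0,"tz":0,"roll":0},{"tx":0,"ty":0,"tz":0,"roll":0}]' 0 30 >/dev/null; python3 go.py 0 12 72 90
```

```text
t: 2.37
tool_pos: [0.512, 0.093, 0.0686]
tool_rot: [0.064, -3.133, 0.0]
contact_force: [-1.1, 0.0, -0.4]
opening: 0.06
grip_force: 0.0
shift mm [  0.5 -87.1   2.8] roll 0.0 psi now 90.02 target [0.5197 0.0062 0.072 ] q6 -1.58 t 2.8667
tcp box [ 0.5 99.1] z 74.8 F [-1.6  0.1  5.9] M [-0.    0.17  0.03] open 11.5 grip 34.0
```

```bash
python3 -m handwheel '[{"tx":0,"ty":-8,"tz":0,"roll":0},{"tx":0,"ty":-10,"tz":0,"roll":0},{"tx":0,"ty":-12,"tz":0,"roll":0},{"tx":0,"ty":-12,"tz":0,"roll":0},{"tx":0,"ty":-12,"tz":0,"roll":0},{"tx":0,"ty":-12,"tz":0,"roll":0},{"tx":0,"ty":-10,"tz":0,"roll":0},{"tx":0,"ty":-6,"tz":0,"roll":0},{"tx":0,"ty":0,"tz":0,"roll":0},{"tx":0,"ty":0,"tz":0,"roll":0}]'; python3 go.py 0 12 72 90; python3 -m handwheel '[{"tx":0,"ty":-2,"tz":0,"roll":0},{"tx":0,"ty":-2,"tz":0,"roll":0},{"tx":0,"ty":-2,"tz":0,"roll":0},{"tx":0,"ty":0,"tz":0,"roll":0}]'>/dev/null; python3 go.py 0 12 72 90
```

```text
t: 3.7
tool_pos: [0.5201, 0.0103, 0.0748]
tool_rot: [-0.065, 3.138, -0.002]
contact_force: [-0.8, -1.2, 5.7]
opening: 0.011
grip_force: 34.0
shift mm [ 0.6 -4.1  2.8] roll -0.0 psi now 89.98 target [0.5197 0.0062 0.072 ] q6 -1.73 t 3.7
tcp box [ 0.6 16.1] z 74.8 F [-0.8 -1.2  5.7] M [-0.17  0.18  0.08] open 11.0 grip 34.0
shift mm [0.6 0.8 2.8] roll -0.0 psi now 90.0 target [0.5197 0.0062 0.072 ] q6 -1.75 t 4.0333
tcp box [ 0.6 11.2] z 74.8 F [0.2 2.8 5.8] M [0.35 0.07 0.09] open 11.3 grip 34.1
```

```bash
for i in 1; do python3 -m handwheel '[{"tx":0,"ty":-1,"tz":0,"roll":0},{"tx":0,"ty":-1,"tz":0,"roll":0},{"tx":0,"ty":0,"tz":0,"roll":0},{"tx":0,"ty":0,"tz":0,"roll":0}]'>/dev/null; python3 go.py 0 12 72 90;  python3 -m handwheel '[{"tx":0,"ty":-1,"tz":0,"roll":0},{"tx":0,"ty":-1,"tz":0,"roll":0},{"tx":0,"ty":0,"tz":0,"roll":0},{"tx":0,"ty":0,"tz":0,"roll":0}]'>/dev/null; python3 go.py 0 12 72 90; done
```

```text
shift mm [0.6 0.9 2.8] roll -0.0 psi now 90.0 target [0.5197 0.0062 0.072 ] q6 -1.75 t 4.3667
tcp box [ 0.6 11.1] z 74.8 F [-0.3  9.4  6.6] M [1.29 0.06 0.08] open 11.2 grip 34.2
shift mm [0.6 1.  2.8] roll -0.0 psi now 89.99 target [0.5197 0.0062 0.072 ] q6 -1.75 t 4.7
tcp box [ 0.6 11. ] z 74.8 F [-0.2 15.6  7.4] M [2.4  0.1  0.03] open 11.6 grip 34.4
```

The cover is against its stop: bar at box y≈11, with force rising and no motion. I'll relax the push, open and lift.

```bash
python3 -m handwheel '[{"tx":0,"ty":2,"tz":0,"roll":0},{"tx":0,"ty":2,"tz":0,"roll":0},{"tx":0,"ty":0,"tz":0,"roll":0}]' >/dev/null; python3 go.py 0 12 72 90; python3 -m handwheel '[{"tx":0,"ty":0,"tz":0,"roll":0},{"tx":0,"ty":0,"tz":0,"roll":0},{"tx":0,"ty":0,"tz":0,"roll":0},{"tx":0,"ty":0,"tz":0,"roll":0},{"tx":0,"ty":0,"tz":0,"roll":0},{"tx":0,"ty":0,"tz":-15,"roll":0},{"tx":0,"ty":0,"tz":-30,"roll":0},{"tx":0,"ty":0,"tz":-35,"roll":0},{"tx":0,"ty":0,"tz":-20,"roll":0},{"tx":0,"ty":0,"tz":0,"roll":0}]' 50 >/dev/null; python3 go.py 0 -128 170 -27.5
```

```text
shift mm [0.6 0.5 2.8] roll 0.001 psi now 90.05 target [0.5197 0.0062 0.072 ] q6 -1.75 t 4.95
tcp box [ 0.6 11.5] z 74.8 F [-0.7  2.3  5.4] M [0.19 0.1  0.02] open 11.1 grip 34.1
shift mm [   2.6 -138.4    9.4] roll 2.051 psi now 90.01 target [ 0.5256 -0.1337  0.17  ] q6 -1.75 t 5.7833
tcp box [ 2.5 10.4] z 179.2 F [ 1.4 -0.   0.7] M [-0.01  0.01  0.02] open 49.6 grip 0.0
```

```bash
python3 -m handwheel '[{"tx":0,"ty":-23,"tz":0,"roll":0},{"tx":0,"ty":-35,"tz":0,"roll":0},{"tx":0,"ty":-35,"tz":0,"roll":0},{"tx":0,"ty":-30,"tz":0,"roll":0},{"tx":0,"ty":-15,"tz":0,"roll":0},{"tx":0,"ty":0,"tz":0,"roll":0},{"tx":0,"ty":0,"tz":0,"roll":0}]' >/dev/null; python3 go.py 0 -128 150 -27.5
python3 - <<'E'
from h import *
im,d,p,E=snap("wrist"); cv2.imwrite("pics/w3.png",im[...,::-1])
E
python3 mw.py; python3 - <<'E'
from h import *
for n in("scene","side"): snap(n)
E
python3 m.py | grep rect; python3 m2.py|grep bar
```

```text
shift mm [-1.3 -0.7 22. ] roll 2.049 psi now 89.91 target [ 0.5256 -0.1337  0.15  ] q6 -2.0 t 6.3667
tcp box [  -1.2 -127.3] z 172.0 F [ 0.2 -0.1  0.6] M [ 0.01 -0.04  0.02] open 49.9 grip 0.0
bar 1129 0.0759 [array([-1.6, 10.6]), array([50.8, 12.9]), np.float64(0.8)]
wing 848 0.0908 [array([  -1.4, -129.1]), array([43. ,  9.4]), np.float64(62.8)]
scene 16062 8635 rect [520.9  -4.7] [153.1 311.8] 2.13
side 7524 4631 rect [519.4  -7.9] [151.8 313.9] 2.74Traceback (most recent call last):
  File "m2.py", line 9, in <module>
    print("  bar",b.sum(),"ztop",np.round(np.percentile(z[b]*1000,98),1),"min/max",np.percentile(Q,2,0).round(1),np.percentile(Q,98,0).round(1))
                                          ~~~~~~~~~~~~~^^^^^^^^^^^^^^
    return _quantile_unchecked(
        a, q, axis, out, overwrite_input, method, keepdims, weights)
    return _ureduce(a,
                    func=_quantile_ureduce_func,
    ...<5 lines>...
                    overwrite_input=overwrite_input,
                    method=method)
    r = func(a, **kwargs)
    result = _quantile(arr,
                       quantiles=q,
    ...<2 lines>...
                       out=out,
                       weights=wgt)
    slices_having_nans = np.isnan(arr[-1, ...])
                                  ~~~^^^^^^^^^
IndexError: index -1 is out of bounds for axis 0 with size 0
```

View pics/w3.png

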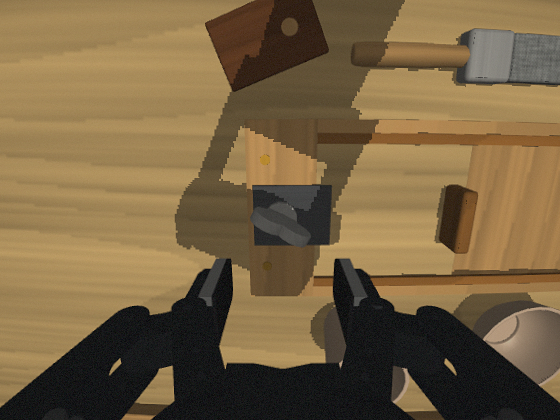

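The wrist view shows the cover shut, with the bar at (458,218), and the wings at (282,222) pointing 62.8° in the box frame. Next I'll roll across the wings.

```bash
python3 -m handwheel '[{"tx":0,"ty":0,"tz":0,"roll":0.12},{"tx":0,"ty":0,"tz":0,"roll":0.12},{"tx":0,"ty":0,"tz":0,"roll":0.12},{"tx":0,"ty":0,"tz":0,"roll":0.12},{"tx":0,"ty":0,"tz":0,"roll":0.12},{"tx":0,"ty":0,"tz":0,"roll":0.12},{"tx":0,"ty":0,"tz":0,"roll":0.12},{"tx":0,"ty":0,"tz":0,"roll":0.12},{"tx":0,"ty":0,"tz":0,"roll":0.12},{"tx":0,"ty":0,"tz":0,"roll":0.12},{"tx":0,"ty":0,"tz":0,"roll":0.12},{"tx":0,"ty":0,"tz":0,"roll":0.12}]' >/dev/null; python3 -m handwheel '[{"tx":0,"ty":0,"tz":0,"roll":0.12},{"tx":0,"ty":0,"tz":0,"roll":0.12},{"tx":0,"ty":0,"tz":0,"roll":0.12},{"tx":0,"ty":0,"tz":0,"roll":0.12},{"tx":0,"ty":0,"tz":0,"roll":0.12},{"tx":0,"ty":0,"tz":0,"roll":0},{"tx":0,"ty":0,"tz":0,"roll":0},{"tx":0,"ty":0,"tz":0,"roll":0}]' >/dev/null
python3 go.py -1.4 -129 84 -27.3
python3 - <<'E'
from h import *
im,d,p,E=snap("wrist")
E
python3 mw.py;
```

```text
shift mm [-2.8  0.5 88.9] roll 0.011 psi now -26.66 target [ 0.5242 -0.1347  0.084 ] q6 0.04 t 8.1833
tcp box [  -0.6 -126.3] z 172.9 F [ 0.5  0.1 -0.3] M [0.02 0.   0.  ] open 49.6 grip 0.0
bar 1604 0.076 [array([-1.3, 10.9]), array([50.2, 13.2]), np.float64(0.4)]
wing 731 0.091 [array([  -0.8, -128.8]), array([43.7,  8.5]), np.float64(63.2)]
```

```bash
python3 -m handwheel '[{"tx":-2.5,"ty":0,"tz":20,"roll":0.005},{"tx":0,"ty":0,"tz":25,"roll":0},{"tx":0,"ty":0,"tz":25,"roll":0},{"tx":0,"ty":0,"tz":17,"roll":0},{"tx":0,"ty":0,"tz":0,"roll":0},{"tx":0,"ty":0,"tz":0,"roll":0}]'>/dev/null; python3 go.py -0.9 -128.9 84 -27; python3 -m handwheel '[{"tx":0,"ty":0,"tz":0,"roll":0},{"tx":0,"ty":0,"tz":0,"roll":0},{"tx":0,"ty":0,"tz":0,"roll":0},{"tx":0,"ty":0,"tz":0,"roll":0},{"tx":0,"ty":0,"tz":0,"roll":0},{"tx":0,"ty":0,"tz":0,"roll":0}]' 0 50 >/dev/null; python3 go.py -0.9 -128.9 84 -27
```

```text
shift mm [0.6 1.5 1.1] roll -0.002 psi now -27.09 target [ 0.5247 -0.1346  0.084 ] q6 0.04 t 8.7333
tcp box [  -2.5 -128.8] z 85.1 F [-0.4 -0.4  1. ] M [ 0.01 -0.   -0.01] open 49.7 grip 0.0
shift mm [ 0.6 -0.6  3.9] roll -0.003 psi now -27.15 target [ 0.5247 -0.1346  0.084 ] q6 0.04 t 9.2333
tcp box [  -0.6 -129.7] z 87.9 F [0.9 0.5 6.2] M [0.11 0.05 0.05] open 7.6 grip 51.7
```

```bash
python3 -m handwheel '[{"tx":0,"ty":0,"tz":0,"roll":0.05},{"tx":0,"ty":0,"tz":0,"roll":0.1},{"tx":0,"ty":0,"tz":0,"roll":0.1},{"tx":0,"ty":0,"tz":0,"roll":0.1},{"tx":0,"ty":0,"tz":0,"roll":0.1}]'>/dev/null; python3 go.py -0.9 -128.9 84 -90; python3 -m handwheel '[{"tx":0,"ty":0,"tz":0,"roll":0.1},{"tx":0,"ty":0,"tz":0,"roll":0.1},{"tx":0,"ty":0,"tz":0,"roll":0.1},{"tx":0,"ty":0,"tz":0,"roll":0.1},{"tx":0,"ty":0,"tz":0,"roll":0.1},{"tx":0,"ty":0,"tz":0,"roll":0.05},{"tx":0,"ty":0,"tz":0,"roll":0},{"tx":0,"ty":0,"tz":0,"roll":0}]'>/dev/null; python3 go.py -0.9 -128.9 84 -90
```

```text
shift mm [ 0.3 -0.4  3.8] roll 0.642 psi now -53.19 target [ 0.5247 -0.1346  0.084 ] q6 0.5 t 9.65
tcp box [  -0.9 -129.4] z 87.8 F [-1.8  1.8  7.5] M [0.23 0.31 0.12] open 7.8 grip 52.1
shift mm [0.2 0.  3.9] roll 0.097 psi now -84.45 target [ 0.5247 -0.1346  0.084 ] q6 1.04 t 10.3167
tcp box [  -1.1 -128.9] z 87.9 F [-2.5  2.4  8.4] M [ 0.47  0.48 -0.13] open 8.0 grip 52.2
```

```bash
python3 -m handwheel '[{"tx":0,"ty":0,"tz":0,"roll":0.03},{"tx":0,"ty":0,"tz":0,"roll":0.03},{"tx":0,"ty":0,"tz":0,"roll":0},{"tx":0,"ty":0,"tz":0,"roll":0}]'>/dev/null; python3 go.py -0.9 -128.9 84 -90
python3 -m handwheel '[{"tx":0,"ty":0,"tz":0,"roll":0.02},{"tx":0,"ty":0,"tz":0,"roll":0.02},{"tx":0,"ty":0,"tz":0,"roll":0},{"tx":0,"ty":0,"tz":0,"roll":0}]'>/dev/null; python3 go.py -0.9 -128.9 84 -90
python3 -m handwheel '[{"tx":0,"ty":0,"tz":0,"roll":0.02},{"tx":0,"ty":0,"tz":0,"roll":0.02},{"tx":0,"ty":0,"tz":0,"roll":0},{"tx":0,"ty":0,"tz":0,"roll":0}]'>/dev/null; python3 go.py -0.9 -128.9 84 -90
```

```text
shift mm [0.2 0.1 3.9] roll 0.037 psi now -87.89 target [ 0.5247 -0.1346  0.084 ] q6 1.1 t 10.65
tcp box [  -1.2 -128.9] z 87.9 F [-2.4  3.1  9.2] M [ 0.55  0.51 -0.06] open 8.1 grip 52.3
shift mm [0.2 0.1 3.9] roll -0.002 psi now -90.14 target [ 0.5247 -0.1346  0.084 ] q6 1.14 t 10.9833
tcp box [  -1.1 -128.8] z 87.9 F [-2.7  3.9  9. ] M [0.56 0.52 0.15] open 8.0 grip 52.3
shift mm [0.2 0.1 3.9] roll -0.039 psi now -92.25 target [ 0.5247 -0.1346  0.084 ] q6 1.18 t 11.3167
tcp box [  -1.1 -128.8] z 87.9 F [-2.5  4.6  9.3] M [0.58 0.46 1.07] open 8.0 grip 60.3
```

The seat shows clearly: the torque went from about 0.1 to 1.07 N·m at psi≈-90. I'll back off to psi≈0, still gripped.

```bash
python3 -m handwheel '[{"tx":0,"ty":0,"tz":0,"roll":-0.05},{"tx":0,"ty":0,"tz":0,"roll":-0.1},{"tx":0,"ty":0,"tz":0,"roll":-0.1},{"tx":0,"ty":0,"tz":0,"roll":-0.1},{"tx":0,"ty":0,"tz":0,"roll":-0.1},{"tx":0,"ty":0,"tz":0,"roll":-0.1},{"tx":0,"ty":0,"tz":0,"roll":-0.1},{"tx":0,"ty":0,"tz":0,"roll":-0.1}]'>/dev/null; python3 go.py -0.9 -128.9 84 0; python3 -m handwheel '[{"tx":0,"ty":0,"tz":0,"roll":-0.1},{"tx":0,"ty":0,"tz":0,"roll":-0.1},{"tx":0,"ty":0,"tz":0,"roll":-0.1},{"tx":0,"ty":0,"tz":0,"roll":-0.1},{"tx":0,"ty":0,"tz":0,"roll":-0.1},{"tx":0,"ty":0,"tz":0,"roll":-0.1},{"tx":0,"ty":0,"tz":0,"roll":-0.1},{"tx":0,"ty":0,"tz":0,"roll":-0.1},{"tx":0,"ty":0,"tz":0,"roll":-0.05},{"tx":0,"ty":0,"tz":0,"roll":0},{"tx":0,"ty":0,"tz":0,"roll":0}]'>/dev/null; python3 go.py -0.9 -128.9 84 0
```

```text
shift mm [ 0.4 -0.4  3.9] roll -0.859 psi now -49.21 target [ 0.5247 -0.1346  0.084 ] q6 0.43 t 11.9833
tcp box [  -0.9 -129.5] z 87.9 F [-1.7  0.6  6.8] M [ 0.13  0.26 -0.04] open 8.1 grip 52.0
shift mm [ 0.9 -0.8  3.9] roll -0.015 psi now -0.86 target [ 0.5247 -0.1346  0.084 ] q6 -0.42 t 12.9
tcp box [  -0.2 -129.8] z 87.9 F [2.  0.2 6.4] M [ 0.02 -0.24  0.02] open 8.0 grip 51.8
```

```bash
python3 -m handwheel '[{"tx":0,"ty":0,"tz":0,"roll":-0.012},{"tx":0,"ty":0,"tz":0,"roll":0},{"tx":0,"ty":0,"tz":0,"roll":0}]'>/dev/null; python3 go.py -0.9 -128.9 84 0
python3 - <<'E'
from h import *
for n in("scene","side"):
    im,d,p,E=snap(n)
    c=im[100:330,100:420] if n=="scene" else im[150:320,160:400]
    cv2.imwrite(f"pics/{n}9.png",cv2.resize(c[...,::-1],None,fx=2,fy=2))
E
```

```text
shift mm [ 0.9 -0.8  3.8] roll -0.003 psi now -0.18 target [ 0.5247 -0.1346  0.084 ] q6 -0.43 t 13.15
tcp box [  -0.2 -129.8] z 87.8 F [ 1.5 -0.5  6.3] M [-0.02 -0.28  0.02] open 7.7 grip 51.8
```

View pics/scene9.png

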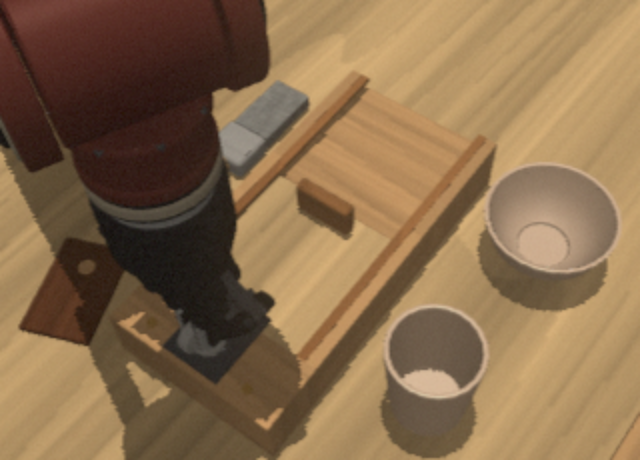

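View pics/side9.png

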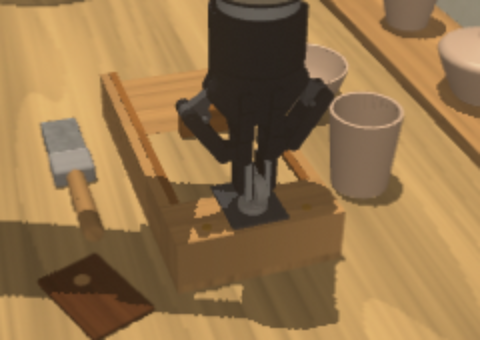

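The scene crop shows the cover shut over the compartment, bar at (325,205). The side crop shows the wings held along the box at (255,195) over the collar, and the cup, bowl, brush and rib in place. The time is 13 s, so I'm handing the job in.

```bash
python3 -c "
from station import ctrl
print(ctrl.finish_job())"
```

```text
the job is handed in; nothing more can be done
None
```

I handed the job in at about 13 s: the cover is against its stop, the wing screw was seated and backed off a quarter turn, and the wings are still gripped; the verdict wasn't shown.

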